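# Zero the peak pointer of a load tester and load the next bar

## Robot

A 6-joint arm with a two-finger parallel gripper is mounted at the origin on the work surface. World frame = base frame: x ahead of the robot, y to its left, z up, the work surface at z = 0. Lengths are in m, angles in rad, forces in N, time in s.
With the tool pointing down it reaches from about 0.3 to 0.775 m from the base axis. Payload 14.6 kg.
Tool frame: the origin (TCP) lies between the finger pads; the fingertips stand 8 mm ahead of it and the grasp point (between the pads) lies 11 mm behind it; z points along the fingers, y is the direction in which the jaws open and shut (so a half turn about z gives the same grasp; the last joint's range is limited). The gripper opens to 94 mm and grips with 3 to 60 N. Pads are 16 mm wide; open, the fingers measure 119 mm over their backs; the gripper's body (75 mm by 177 mm) begins 78 mm behind the grasp point.
Start: joints at [1.104, 0.3, 1.521, -0, 1.321, -0.067], TCP at [0.214, 0.507, 0.213] pointing down, gripper open.
Joint ranges: [-3.03, 3.03], [-0.79, 2.21], [0.23, 2.52], [-1.04, 4.18], [0, 3.07], [-2.55, 2.55]. Speed limits (rad/s): [2.22, 2.22, 2.57, 3.14, 3.14, 3.14].

## Interface

Orientations are given as a rotation vector (axis times angle).
In Python, from rig import r gives the robot as it stands.
- The arm moves only by the tool move_arm, never from a script. Its argument "motion" is a list of rows, each a list of 3 entries, a list of its own where there are three numbers: the shift along the tool's x, y, z in mm, then the turn, a rotation vector about the tool's x, y, z in degrees, then the opening, from 0 (shut) to 1 (fully open). In form: [[[tx, ty, tz], [rx, ry, rz], gripper], ...]. A call has 1 to 20 rows; each row shifts and turns the pose as measured when the row begins, along the tool's axes as they then stand; what a row does not reach is not made up. A row lasts 1/12 s, in which the tool goes at most 41.7 mm and 7.16 degrees, less where a joint would pass 70% of its speed; a pose out of reach is approached as far as the arm can. A call is refused whole if a number of a shift passes 41.7 or a number of a turn 7.16, either way. A call with a gripper value outside its range is refused whole. The fingers move at their own pace and stop on an object; "force" is the grip in N (left out, the last holds). Time passes only in rows, so rows that do not move let the fingers close. It gives the time, the measured TCP pose, the force and the opening at its end, in the units of the state.
- r.read_state(): the state, without advancing time (a new reading comes with each control period).
- r.capture(name): name is "scene" or "top"; returns a dict with "pixels" (420x560x3 uint8, blue, green, red), "fx", "fy", "cx", "cy" (pixels), "R" (3x3) and "t" (3): a world point X has camera coordinates R X + t. Camera axes: x right, y down, z forward; pixel columns grow to the right and rows downward; lengths in m; the calibration is good to about 2 mm. A picture is of the moment at which its call begins. There is no depth.
- r.close_job(): hands the job in, once; it reports no verdict.
The state is a dict: "time_s": time; "qpos": joint angles; "qd": joint speeds; "tau": joint torques, N m; "ee_pos": TCP position; "tcp_rot": TCP orientation; "contact_force": force on the tool from outside, world axes, zero at the start; "wrist_torque": the same for the moment, N m; "finger_gap": finger opening in m.
Only numpy, scipy, OpenCV 4.12 (cv2) and the standard library are available. Lean on these libraries where they do the work, as an engineer would, in place of code of your own. Each camera call takes 0.05 s, during which the arm holds its last target. There are 200 camera calls.

## Task

Get the bend-load tester ready for its next test: first push in the black reset knob on the sloping panel against its spring and, keeping it pushed in, turn it counter-clockwise until the red peak pointer rests fully home against its zero stop, then let the knob spring back out. After that take the copper bar out of the bin and lay it centred across both supports of the bend cradle, down in their notches and on its narrow edge just as it lay in the bin; do not drop it. Leave the other two bars in the bin and everything else on the bench where it is.

Things in the scene. Friction and masses are not known exactly. Their poses are not given: they have to be found in the camera images.
- peak_pointer (a joint): Angle in rad of the red peak pointer and of the knob, which turns with it: 0 = against its zero stop at the green mark at the dial's lower left; grows clockwise as seen facing the panel, up to 4.3. A strong spring brake holds the pointer wherever it is until the knob is pushed in.
- reset_knob (a joint): How far the reset knob is pushed in, m: about 0 when sprung out (brake on), 0.006 bottomed (brake off beyond 0.001). It takes 12 N to start moving, 17 N at the bottom, and springs back. Black: a round flange 68 mm across, 10 mm thick, 8 mm off the panel when out, with a grip bar on it 64 mm long, 16 mm wide, 36 mm tall. Grip the bar across its 16 mm width.
- knob_grip (a point): Point on the knob's turning axis, 21 mm above its flange, 15 mm below the top of the grip bar. z axis: out of the panel along the turning axis, 30 degrees from vertical, leaning towards the robot, as the panel slopes 30 degrees. x axis: along the grip bar, towards its white-marked end, which is also where the pointer points.
- tester: Fixed cream wedge-shaped load tester, 230 mm deep, 180 mm wide, 50 mm high in front, 160 mm at the back; origin on the table under it, 5 mm behind (+x of) the dial centre, which is 105 mm up. x axis points to its back; the sloping panel with a white dial 156 mm across faces its -x side.
- cradle: Fixed bend cradle: grey base plate 110 x 150 x 12 mm with two aluminium supports; origin under its centre, its y axis running from one support to the other.
- cradle_seat (a point): Centre of the seat, midway between the two supports, at the height of the support tops on which the bar lies (50 mm above the table). Same axes as the cradle. Supports at y = -40 and +40 mm, 12 mm thick, each with a notch 28 mm wide (along x) between lips 8 mm high. The bar must lie along y.
- bin: Fixed grey open bin, 240 x 180 x 45 mm (x, y, z), walls and floor 5 mm; origin under its centre. Holds three bars of the same size side by side.
- copper_bar: The bar to load: solid copper, 120 x 16 x 24 mm (length x, width y, height z), about 0.4 kg, origin at the centre of its underside, x axis along its length. Starts in the bin.
- alu_bar: Bare aluminium bar of the same size, origin at the centre of its underside; stays in the bin.
- black_bar: Black plastic bar of the same size, origin at the centre of its underside; stays in the bin.
- multimeter: Bystander: yellow multimeter 160 x 80 x 35 mm lying flat, origin at the centre of its underside.
- screwdriver: Bystander: screwdriver 150 mm long lying near the robot.
- brush: Bystander: brush 150 mm long lying near the robot.
- solder_spool: Bystander: spool 60 mm across, 48 mm high, standing.
- adapter: Bystander: black power adapter 110 x 50 x 35 mm.
- wipe_roll: Bystander: upright blue paper roll 110 mm across, 200 mm high.
There are look-alikes about, which are no part of the job. What is meant by the copper_bar is not blue or turquoise, and is the larger of those in its own colour.

How it is judged:
By the outcome, as a careful person would: the job done as asked, in the order asked, and still so for the second after the job is handed in, with the robot touching nothing.
It also fails if it takes over 72 s, if anything falls off the work surface, if the arm or the gripper's body presses on something with over 40 N, if the wrist force passes 120 N, or if a joint passes its speed limit or range.

## Working session

There is one attempt and no reset: what is moved stays moved. The work goes in short steps, Python scripts to look and compute and a tool call to move; the robot and the scene stay as the last step left them, time stands still between calls to the robot, and variables do not carry over. Pictures are saved under pics/ and viewed, about 8 in all and at most 12, crops included, and the job is handed in when it is done.

Besides the shell and the picture viewer there is one more tool, called as name([rows], argument=value, ...), one row to a line, values as JSON. move_arm: Moves the arm, as the interface text tells. Its arguments: {"type":"object","properties":{"motion":{"type":"array","items":{"type":"array"}},"force":{"type":"number"}},"required":["motion"]}

```bash
mkdir -p pics; ls
python3 - <<'E'
from rig import r
import cv2,numpy as np
s=r.read_state(); print(s['time_s'],s['ee_pos'],s['tcp_rot'],s['finger_gap'])
for n in("scene","top"):
    c=r.capture(n); cv2.imwrite(f"pics/{n}0.png",c["pixels"]); R=np.array(c['R']);print(n,c['fx'],c['cx'],c['cy'],R.round(3).tolist(),(-R.T@c['t']).round(3))
E
```

```text
pics
0.0 [0.21396097 0.5063951  0.2128815 ] [-6.23715639e-01 -3.07876369e+00  1.81245169e-03] 0.09415319186867677
scene 382.86010688254294 268.17920961386693 210.28607305614315 [[-0.612, 0.791, -0.005], [0.52, 0.398, -0.756], [-0.596, -0.465, -0.655]] [1.14  0.461 0.778]
top 382.78871487269663 280.8507644201328 209.43595526187207 [[-0.028, -1.0, 0.004], [-0.977, 0.026, -0.214], [0.214, -0.01, -0.977]] [ 0.285 -0.009  1.17 ]
```

View pics/scene0.png

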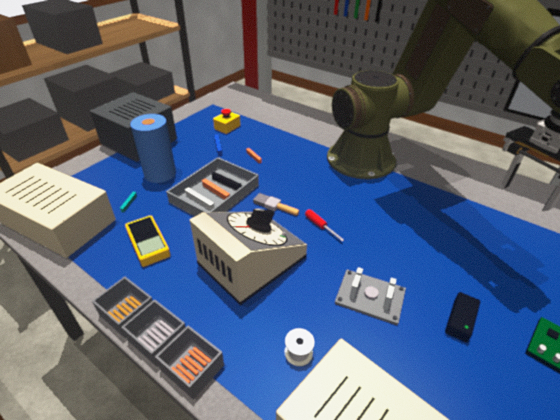

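View pics/top0.png

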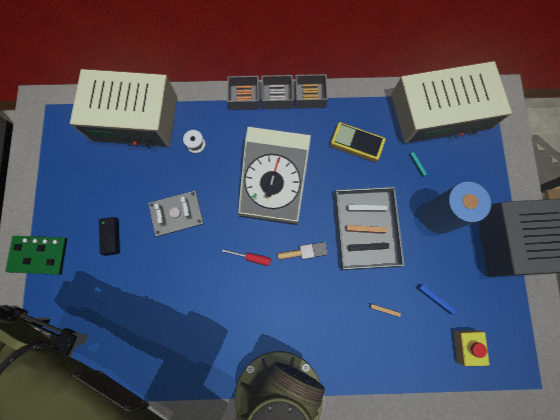

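The top view shows the dial at about (272,182), the cradle at (175,213), and the bin at (368,229) with the copper bar in the middle at (366,229). Next I'll look at enlarged crops and measure.

```bash
cat > h.py <<'E'
import cv2,numpy as np
from rig import r
def ray(c,u,v,z):
    R=np.array(c['R']);C=-R.T@np.array(c['t']);d=R.T@np.array([(u-c['cx'])/c['fx'],(v-c['cy'])/c['fy'],1]);return C+d*(z-C[2])/d[2]
def pix(c,X):
    p=np.array(c['R'])@np.array(X)+np.array(c['t']);return np.array([c['fx']*p[0]/p[2]+c['cx'],c['fy']*p[1]/p[2]+c['cy']])
def blob(c,z,box,f,n=1):
    """largest blobs of mask f(hsv) in box u0,v0,u1,v1 -> world centre at z, long-axis angle, sizes (minAreaRect mapped to the plane)"""
    u0,v0,u1,v1=box;h=cv2.cvtColor(c['pixels'],cv2.COLOR_BGR2HSV)[v0:v1,u0:u1].astype(int)
    m=f(h[...,0],h[...,1],h[...,2]).astype(np.uint8)
    cs=sorted(cv2.findContours(m,cv2.RETR_EXTERNAL,cv2.CHAIN_APPROX_NONE)[0],key=cv2.contourArea)[::-1][:n];out=[]
    for k in cs:
        P=np.array([ray(c,u+u0,v+v0,z)[:2] for u,v in k[:,0]])
        (x,y),(w,hh),a=cv2.minAreaRect((P*1000).astype(np.float32)); a=a if w>hh else a+90
        out.append((round(x,1),round(y,1),round(max(w,hh),1),round(min(w,hh),1),round((a+90)%180-90,1),(k[:,0].mean(0)+[u0,v0]).round(1).tolist()))
    return out
E
python3 - <<'E'
from h import *
t=r.capture("top");s=r.capture("scene")
a=cv2.resize(t['pixels'][120:225,232:312],None,fx=5,fy=5,interpolation=cv2.INTER_CUBIC)
b=cv2.resize(s['pixels'][185:260,205:305],None,fx=4,fy=4,interpolation=cv2.INTER_CUBIC)
d=cv2.resize(t['pixels'][185:240,140:210],None,fx=4,fy=4,interpolation=cv2.INTER_CUBIC)
o=np.zeros((530,800,3),np.uint8);o[:525,:400]=a;o[:300,400:800]=b;o[305:525,400:680]=d
cv2.imwrite("pics/crops.png",o)
print("copper",blob(t,.029,(335,190,400,268),lambda h,s,v:(h<22)&(s>90)&(v>80)))
print("copper sc",blob(s,.029,(165,155,262,215),lambda h,s,v:(h<22)&(s>90)&(v>80)))
print("alu",blob(t,.029,(340,198,395,218),lambda h,s,v:(s<60)&(v>165)))
print("white dial top",blob(t,.105,(235,120,315,225),lambda h,s,v:(s<40)&(v>190),3))
print("cradle plate",blob(t,.012,(140,180,215,245),lambda h,s,v:(s<110)&(v>60)))
print("cradle white",blob(t,.058,(140,180,215,245),lambda h,s,v:(s<70)&(v>185),3))
E
```

```text
copper [(469.2, -276.7, 117.9, 16.0, 85.0, [366.5, 228.5])]
copper sc [(478.3, -277.9, 128.7, 31.9, 84.6, [214.4, 188.2])]
alu [(535.4, -285.1, 119.3, 12.5, 88.5, [367.3, 207.0])]
white dial top [(602.8, 3.0, 153.6, 148.0, -1.5, [271.8, 179.4]), (736.0, -15.7, 184.0, 44.5, 80.1, [277.7, 137.9]), (510.6, 80.3, 0.0, 0.0, -90.0, [246.0, 213.0])]
cradle plate [(536.9, 305.9, 151.3, 110.9, -75.8, [175.3, 213.1])]
cradle white [(538.0, 264.6, 37.9, 9.6, 9.4, [185.0, 208.8]), (518.5, 343.0, 36.9, 8.9, 2.4, [158.7, 215.8]), (568.8, 274.1, 13.9, 7.5, 19.1, [182.3, 198.8])]
```

View pics/crops.png

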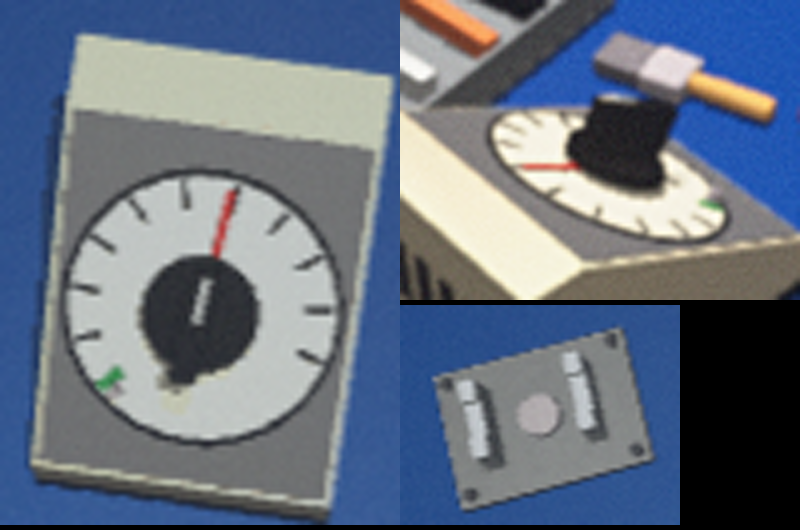

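The crops show the red pointer pointing nearly straight up the panel and the green zero mark at lower left. The tester is yawed about -8°, and the cradle has two supports with the bar direction across them. Next: dial fit, pointer angle and yaw on the sloping plane.

```bash
cat > m1.py <<'E'
from h import *
def rayp(c,u,v,p0,n):
    R=np.array(c['R']);C=-R.T@np.array(c['t']);d=R.T@np.array([(u-c['cx'])/c['fx'],(v-c['cy'])/c['fy'],1]);return C+d*((p0-C)@n)/(d@n)
t=r.capture("top");s=r.capture("scene")
def mask(c,box,f):
    u0,v0,u1,v1=box;h=cv2.cvtColor(c['pixels'],cv2.COLOR_BGR2HSV).astype(int);m=np.zeros(h.shape[:2],np.uint8)
    m[v0:v1,u0:u1]=f(h[...,0],h[...,1],h[...,2])[v0:v1,u0:u1];return m
def big(m): return max(cv2.findContours(m,cv2.RETR_EXTERNAL,cv2.CHAIN_APPROX_NONE)[0],key=cv2.contourArea)[:,0].astype(float)
# tester yaw from cream top strip (z=.16), side edges
b=blob(t,.16,(235,120,315,165),lambda h,s,v:(s<60)&(v>170)); print("cream",b)
yaw=np.radians(-8.)
for it in range(2):
  ax=np.array([np.cos(yaw),np.sin(yaw),0]);ay=np.array([-ax[1],ax[0],0])
  n=-np.sin(np.pi/6)*ax+np.array([0,0,np.cos(np.pi/6)]);up=np.cross(ay,n)
  up=-up if up[2]<0 else up
  for nm,c,box in(("top",t,(240,147,305,215)),("scene",s,(222,205,292,250))):
    p0=np.array([.6,0,.105])
    for k in range(8):
        P=np.array([rayp(c,u,v,p0,n) for u,v in cv2.convexHull(big(mask(c,box,lambda h,s,v:(s<70)&(v>150))).astype(np.float32))[:,0]])
        q=np.c_[(P-p0)@-ay,(P-p0)@up]
        (cx,cy),rad=cv2.minEnclosingCircle((q*1000).astype(np.float32))
        ctr=p0-ay*cx/1000+up*cy/1000; p0=ctr+ (0 if abs(ctr[2]-.105)<1e-5 else 1)*up*0; p0=np.array([ctr[0],ctr[1],.105]) 
    # pointer & mark direction
    for m,f in(("red",lambda h,s,v:((h<6)|(h>172))&(s>130)&(v>90)),("green",lambda h,s,v:(h>40)&(h<85)&(s>70))):
        Y,X=np.nonzero(mask(c,box,f))
        Q=np.array([rayp(c,u,v,ctr,n) for u,v in zip(X,Y)])
        d=(Q-ctr).mean(0);print(nm,m,len(Q),"cw from up deg",np.degrees(np.arctan2(d@-ay,d@up)).round(1),"r",np.linalg.norm(d).round(3))
    print(nm,"centre",ctr.round(4),"rad",round(rad,1))
  yaw=np.radians(b[0][4]-90 if b[0][4]>0 else b[0][4]+90);print("yaw now",np.degrees(yaw))
# panel side edges in top: project ends from crop
for A,B in(((35,462),(72,112)),((328,500),(375,150))):
    pa=[A[0]/5+232,A[1]/5+120];pb=[B[0]/5+232,B[1]/5+120]
    PA,PB=rayp(t,*pa,p0,n),rayp(t,*pb,p0,n);print(PA.round(3),PB.round(3),np.degrees(np.arctan2(*(PB-PA)[[1,0]])))
E
python3 m1.py
```

```text
cream [(709.2, -14.2, 177.9, 51.2, 79.8, [278.5, 138.3])]
top red 13 cw from up deg 9.2 r 0.053
top green 13 cw from up deg -133.6 r 0.068
top centre [0.6014 0.0049 0.105 ] rad 77.4
scene red 15 cw from up deg 5.2 r 0.044
scene green 4 cw from up deg -128.1 r 0.074
scene centre [ 0.5961 -0.0058  0.1052] rad 90.0
yaw now -10.200000000000003
top red 13 cw from up deg 7.7 r 0.053
top green 13 cw from up deg -135.9 r 0.068
top centre [0.6016 0.0052 0.105 ] rad 77.5
scene red 15 cw from up deg 3.7 r 0.044
scene green 4 cw from up deg -132.5 r 0.075
scene centre [ 0.5961 -0.0056  0.1051] rad 86.7
yaw now -10.200000000000003
[0.524 0.105 0.053] [0.703 0.073 0.157] -10.283287451100545
[ 0.496 -0.068  0.054] [ 0.675 -0.096  0.159] -8.933710691165905
```

```bash
cat >> h.py <<'E'
from scipy.spatial.transform import Rotation as Ro
def steps(R1,p1,vmax=30,wmax=6.8,p0=None,R0=None,N=None):
    """constant per-row (t mm, w deg) taking the measured pose to (R1,p1)"""
    s=r.read_state(); p0=np.array(s['ee_pos']) if p0 is None else p0; R0=Ro.from_rotvec(s['tcp_rot']).as_matrix() if R0 is None else R0
    w=Ro.from_matrix(R0.T@R1).as_rotvec(); d=R0.T@(np.array(p1)-p0)
    if N is None: N=int(max(np.ceil(np.linalg.norm(w)*180/np.pi/wmax),np.ceil(np.linalg.norm(d)*1000/vmax),1))
    while True:
        A=sum(Ro.from_rotvec(w*k/N).as_matrix() for k in range(N)); t=np.linalg.solve(A,d)*1000
        if np.linalg.norm(t)<=max(vmax,1) : break
        N+=1
    print("N",N,"t",t.round(1).tolist(),"w",np.degrees(w/N).round(2).tolist(),"tot mm",(d*1000).round(1).tolist(),"tot deg",np.degrees(w).round(1).tolist());return N,t,w/N
def knobframe(cw,yaw=-10.,dial=(.6016,.0052,.105)):
    y=np.radians(yaw);a=np.radians(cw);ax=np.array([np.cos(y),np.sin(y),0]);ay=np.array([-ax[1],ax[0],0])
    n=-.5*ax+np.array([0,0,np.sqrt(.75)]);up=np.cross(ay,n); up=up*np.sign(up[2])
    ty=-ay*np.cos(a)-up*np.sin(a);tz=-n
    return np.c_[np.cross(ty,tz),ty,tz],np.array(dial),n
E
python3 - <<'E'
from h import *
R1,d,n=knobframe(8)
s=r.read_state();R0=Ro.from_rotvec(s['tcp_rot']).as_matrix()@Ro.from_rotvec([0,0,np.radians(98)]).as_matrix()
p0=np.array(s['ee_pos']);N,t,w=steps(R1,d+.13*n,R0=R0,vmax=38)
T=p0.copy();R=R0
for k in range(N):
    T=T+R@t/1000;R=R@Ro.from_rotvec(w).as_matrix()
    if k%4==3:print(T.round(3))
E
```

```text
N 17 t [6.3, 36.6, 2.4] w [-0.97, 1.64, 4.42] tot mm [-254.3, 529.3, -4.2] tot deg [-16.4, 27.9, 75.2]
[0.345 0.438 0.208]
[0.45  0.332 0.211]
[0.516 0.2   0.217]
[0.539 0.054 0.218]
```

move_arm([
  [[0,0,-3],[0,0,7],1],
  [[0,0,-3],[0,0,7],1],
  [[0,0,-3],[0,0,7],1],
  [[0,0,-3],[0,0,7],1],
  [[0,0,-3],[0,0,7],1],
  [[0,0,-3],[0,0,7],1],
  [[0,0,-3],[0,0,7],1],
  [[0,0,-3],[0,0,7],1],
  [[0,0,-3],[0,0,7],1],
  [[0,0,-3],[0,0,7],1],
  [[0,0,0],[0,0,7],1],
  [[0,0,0],[0,0,7],1],
  [[0,0,0],[0,0,7],1],
  [[0,0,0],[0,0,7],1],
])

```text
time_s: 1.47
ee_pos: [0.2138, 0.506, 0.2436]
tcp_rot: [2.76, 1.497, -0.004]
contact_force: [-0.8, 0.4, -0.8]
finger_gap: 0.0939
```

Run:
```python
from h import *
print(r.read_state()['qpos'])
R1,d,n=knobframe(8); steps(R1,d+.13*n,vmax=38)
```

```text
[ 1.10441313e+00  2.78530640e-01  1.47790010e+00 -5.27820678e-06
  1.38807987e+00  1.68161825e+00]
N 17 t [6.6, 36.1, 4.2] w [-0.92, 1.66, 4.3] tot mm [-233.5, 538.5, 26.9] tot deg [-15.7, 28.2, 73.1]
```

move_arm([
  [[6.6,36.1,4.2],[-0.92,1.66,4.3],1],
  [[6.6,36.1,4.2],[-0.92,1.66,4.3],1],
  [[6.6,36.1,4.2],[-0.92,1.66,4.3],1],
  [[6.6,36.1,4.2],[-0.92,1.66,4.3],1],
  [[6.6,36.1,4.2],[-0.92,1.66,4.3],1],
  [[6.6,36.1,4.2],[-0.92,1.66,4.3],1],
  [[6.6,36.1,4.2],[-0.92,1.66,4.3],1],
  [[6.6,36.1,4.2],[-0.92,1.66,4.3],1],
  [[6.6,36.1,4.2],[-0.92,1.66,4.3],1],
  [[6.6,36.1,4.2],[-0.92,1.66,4.3],1],
  [[6.6,36.1,4.2],[-0.92,1.66,4.3],1],
  [[6.6,36.1,4.2],[-0.92,1.66,4.3],1],
  [[6.6,36.1,4.2],[-0.92,1.66,4.3],1],
  [[6.6,36.1,4.2],[-0.92,1.66,4.3],1],
  [[6.6,36.1,4.2],[-0.92,1.66,4.3],1],
  [[6.6,36.1,4.2],[-0.92,1.66,4.3],1],
  [[6.6,36.1,4.2],[-0.92,1.66,4.3],1],
])

```text
time_s: 2.88
ee_pos: [0.5323, -0.009, 0.2157]
tcp_rot: [2.963, -0.567, 0.846]
contact_force: [0.4, 0.4, 0.5]
finger_gap: 0.0939
```

Run:
```python
from h import *
s=r.read_state();print(s['qpos'],s['ee_pos'],s['qd'])
R1,d,n=knobframe(8); steps(R1,d+.13*n,vmax=38);steps(R1,d+.06*n,vmax=15)
c=r.capture("scene");t=r.capture("top")
o=np.hstack([cv2.resize(c['pixels'][140:290,170:320],(400,400),interpolation=2),cv2.resize(t['pixels'][110:240,210:340],(400,400),interpolation=2)]);cv2.imwrite("pics/hover.png",o)
```

```text
[-0.04473543 -0.00535764  1.95946947 -0.13731352  0.65115005  1.99071205] [ 0.53234852 -0.00900533  0.21572955] [-0.95566773 -0.19803936  0.39406917  0.17688772 -0.56918655  0.00132527]
N 1 t [-3.6, -25.8, -1.6] w [0.68, -1.44, -3.43] tot mm [-3.6, -25.8, -1.6] tot deg [0.7, -1.4, -3.4]
N 5 t [-0.8, -5.3, 13.7] w [0.14, -0.29, -0.69] tot mm [-5.4, -26.6, 68.4] tot deg [0.7, -1.4, -3.4]
```

View pics/hover.png

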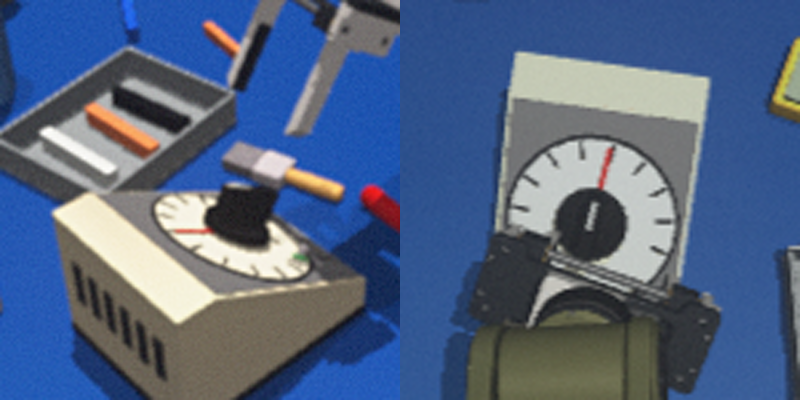

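The pictures show the open gripper hovering in front of the panel, with the pointer unchanged. I'll let it settle and recompute.

move_arm([
  [[0,0,0],[0,0,0],1],
  [[0,0,0],[0,0,0],1],
])

```text
time_s: 3.15
ee_pos: [0.5314, -0.0115, 0.2151]
tcp_rot: [2.961, -0.573, 0.842]
contact_force: [0.7, 0.4, -0.2]
finger_gap: 0.0938
```

Run:
```python
from h import *
s=r.read_state();print(s['ee_pos'],np.abs(s['qd']).max(),s['contact_force'])
R1,d,n=knobframe(8); steps(R1,d+.13*n,vmax=10);steps(R1,d+.07*n,vmax=15)
```

```text
[ 0.53138497 -0.0115444   0.21513986] 0.006981976273597195 [ 0.66465607  0.38902854 -0.21581818]
N 3 t [-1.0, -9.5, -0.6] w [0.29, -0.45, -1.21] tot mm [-3.5, -28.5, -2.0] tot deg [0.9, -1.3, -3.6]
N 5 t [-0.7, -5.8, 11.6] w [0.17, -0.27, -0.73] tot mm [-4.9, -29.4, 58.0] tot deg [0.9, -1.3, -3.6]
```

move_arm([
  [[-1.0,-9.5,-0.6],[0.29,-0.45,-1.21],1],
  [[-1.0,-9.5,-0.6],[0.29,-0.45,-1.21],1],
  [[-1.0,-9.5,-0.6],[0.29,-0.45,-1.21],1],
  [[0,0,15],[0,0,0],1],
  [[0,0,15],[0,0,0],1],
  [[0,0,15],[0,0,0],1],
  [[0,0,10],[0,0,0],1],
  [[0,0,0],[0,0,0],1],
  [[0,0,0],[0,0,0],1],
])

```text
time_s: 3.9
ee_pos: [0.5686, 0.0269, 0.1703]
tcp_rot: [3.001, -0.428, 0.809]
contact_force: [1.4, 0.7, 0.9]
finger_gap: 0.0943
```

Run:
```python
from h import *
s=r.read_state();print(s['ee_pos'],np.abs(s['qd']).max(),s['contact_force'],s['qpos'])
R1,d,n=knobframe(8); steps(R1,d+.07*n,vmax=10);steps(R1,d+.03*n,vmax=15)
c=r.capture("scene");t=r.capture("top")
o=np.hstack([cv2.resize(c['pixels'][160:260,200:300],(400,400),interpolation=2),cv2.resize(t['pixels'][140:240,222:322],(400,400),interpolation=2)]);cv2.imwrite("pics/hover2.png",o)
```

```text
[0.56856059 0.02685677 0.17027169] 0.021713293126839766 [1.35911401 0.65515906 0.89623145] [ 0.02230835  0.14672585  1.90387533 -0.15613813  0.58148509  1.98497414]
N 2 t [0.3, 7.8, 2.3] w [-0.34, 0.11, 0.78] tot mm [0.6, 15.7, 4.5] tot deg [-0.7, 0.2, 1.6]
N 4 t [0.2, 4.0, 11.1] w [-0.17, 0.05, 0.39] tot mm [0.7, 16.2, 44.5] tot deg [-0.7, 0.2, 1.6]
```

View pics/hover2.png

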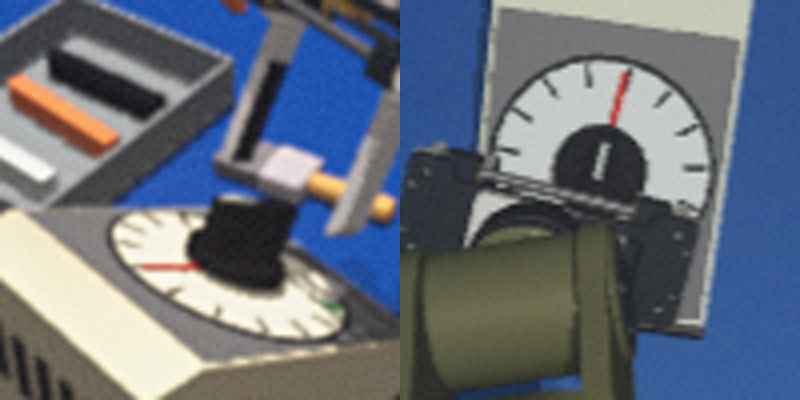

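The jaws straddle the knob but sit about 16 mm off laterally, because the move overshot. I'll correct with single rows and a settle.

move_arm([
  [[0.5,12,0],[-0.6,0.2,1.4],1],
  [[0,0,0],[0,0,0],1],
  [[0,0,0],[0,0,0],1],
])

```text
time_s: 4.25
ee_pos: [0.5655, 0.014, 0.1721]
tcp_rot: [2.988, -0.473, 0.816]
contact_force: [-0.3, -0.1, 1.2]
finger_gap: 0.0941
```

Run:
```python
from h import *
s=r.read_state();print(s['ee_pos'],np.abs(s['qd']).max(),s['contact_force'])
R1,d,n=knobframe(8); steps(R1,d+.07*n,vmax=20);steps(R1,d+.03*n,vmax=15)
```

```text
[0.56551168 0.0139516  0.17212504] 0.0186062468819297 [-0.27353989 -0.08549304  1.20174757]
N 1 t [-1.1, 2.5, 6.7] w [-0.07, -0.19, -0.01] tot mm [-1.1, 2.5, 6.7] tot deg [-0.1, -0.2, -0.0]
N 4 t [-0.3, 0.6, 11.7] w [-0.02, -0.05, -0.0] tot mm [-1.3, 2.6, 46.7] tot deg [-0.1, -0.2, -0.0]
```

move_arm([
  [[-1,2,10],[0,0,0],1],
  [[0,0,10],[0,0,0],1],
  [[0,0,10],[0,0,0],1],
  [[0,0,8],[0,0,0],1],
  [[0,0,6],[0,0,0],1],
  [[0,0,0],[0,0,0],1],
  [[0,0,0],[0,0,0],1],
])

```text
time_s: 4.83
ee_pos: [0.588, 0.0071, 0.1287]
tcp_rot: [2.987, -0.475, 0.815]
contact_force: [-0.1, -0.7, 0.6]
finger_gap: 0.0941
```

Run:
```python
from h import *
s=r.read_state();print(s['ee_pos'],np.abs(s['qd']).max(),s['contact_force'])
R1,d,n=knobframe(8); steps(R1,d+.03*n,vmax=15)
```

```text
[0.58801893 0.00714529 0.12872834] 0.025664274220320863 [-0.10500075 -0.71073007  0.62427812]
N 1 t [-0.0, -0.4, -2.6] w [-0.03, -0.17, -0.07] tot mm [-0.0, -0.4, -2.6] tot deg [-0.0, -0.2, -0.1]
```

move_arm([
  [[0,0,0],[0,0,0],0.4],
  [[0,0,0],[0,0,0],0.25],
  [[0,0,0],[0,0,0],0.1],
  [[0,0,0],[0,0,0],0],
  [[0,0,0],[0,0,0],0],
  [[0,0,0],[0,0,0],0],
  [[0,0,0],[0,0,0],0],
  [[0,0,0],[0,0,0],0],
], force=30)

```text
time_s: 5.5
ee_pos: [0.5882, 0.0075, 0.1302]
tcp_rot: [2.987, -0.474, 0.818]
contact_force: [0.4, 0.9, -0.1]
finger_gap: 0.0438
```

Run:
```python
from h import *
s=r.read_state();print(s['ee_pos'],s['finger_gap'],s['contact_force'],s['wrist_torque'])
R1,d,n=knobframe(8); steps(R1,d+.03*n,vmax=15)
```

```text
[0.58823026 0.00745081 0.13016639] 0.04382557301890951 [ 0.39188248  0.91523522 -0.07981535] [ 0.05353693  0.35378731 -0.03517507]
N 1 t [-0.8, 0.0, -1.4] w [-0.07, -0.28, -0.06] tot mm [-0.8, 0.0, -1.4] tot deg [-0.1, -0.3, -0.1]
```

Still closing, so I'll continue.

move_arm([
  [[0,0,0],[0,0,0],0],
  [[0,0,0],[0,0,0],0],
  [[0,0,0],[0,0,0],0],
  [[0,0,0],[0,0,0],0],
  [[0,0,0],[0,0,0],0],
  [[0,0,0],[0,0,0],0],
  [[0,0,0],[0,0,0],0],
  [[0,0,0],[0,0,0],0],
], force=50)

```text
time_s: 6.17
ee_pos: [0.5875, 0.0053, 0.1301]
tcp_rot: [2.985, -0.476, 0.815]
contact_force: [-1.2, -1.5, 0.3]
finger_gap: 0.0158
```

Run:
```python
from h import *
s=r.read_state();print(s['ee_pos'],s['finger_gap'],s['contact_force'],s['wrist_torque'])
R1,d,n=knobframe(8); steps(R1,d+.03*n,vmax=15);steps(R1,d+.022*n,vmax=15);
```

```text
[0.58753204 0.00532691 0.13012737] 0.01578970043732849 [-1.24949632 -1.50922101  0.29400229] [0.09405412 0.3561543  0.02031954]
N 1 t [-0.9, -2.2, -1.3] w [0.12, -0.21, -0.09] tot mm [-0.9, -2.2, -1.3] tot deg [0.1, -0.2, -0.1]
N 1 t [-0.9, -2.2, 6.7] w [0.12, -0.21, -0.09] tot mm [-0.9, -2.2, 6.7] tot deg [0.1, -0.2, -0.1]
```

move_arm([
  [[0,0,3],[0,0,0],0],
  [[0,0,3],[0,0,0],0],
  [[0,0,3],[0,0,0],0],
  [[0,0,2],[0,0,0],0],
], force=60)

```text
time_s: 6.5
ee_pos: [0.5917, 0.0046, 0.1241]
tcp_rot: [2.984, -0.475, 0.814]
contact_force: [-57.1, 4.5, 56.2]
finger_gap: 0.0153
```

```bash
cat >> h.py <<'E'
def st():
    s=r.read_state();R=Ro.from_rotvec(s['tcp_rot']).as_matrix();_,d,n=knobframe(8)
    print("t",round(s['time_s'],2),"gap",round(s['finger_gap'],4),"F tool",(R.T@s['contact_force']).round(1),"M tool",(R.T@s['wrist_torque']).round(2),"TCP above dial mm",((s['ee_pos']-d)@n*1000).round(1),"q6",round(s['qpos'][5],3),"pos",np.round(s['ee_pos'],4))
E
python3 -c "
from h import *
st()"
```

```text
t 6.5 gap 0.0153 F tool [-20.    8.7 -77.2] M tool [-1.69 -4.64  0.  ] TCP above dial mm 21.4 q6 2.008 pos [0.5917 0.0046 0.1241]
```

move_arm([
  [[0,0,0],[0,0,0],0],
  [[0,0,0.5],[0,0,-4],0],
  [[0,0,0.5],[0,0,-4],0],
])

```text
time_s: 6.75
ee_pos: [0.5905, 0.0048, 0.1254]
tcp_rot: [2.975, -0.259, 0.799]
contact_force: [-11.7, -0.0, 11.7]
finger_gap: 0.0161
```

```bash
python3 -c "
from h import *
st()"
```

```text
t 6.75 gap 0.0161 F tool [ -4.1   2.1 -15.9] M tool [-0.36 -1.21  0.01] TCP above dial mm 23.1 q6 1.867 pos [0.5905 0.0048 0.1254]
```

move_arm([
  [[0,0,0.8],[0,0,-5],0],
  [[0,0,0.8],[0,0,-5],0],
  [[0,0,0.8],[0,0,-5],0],
  [[0,0,0.8],[0,0,-5],0],
  [[0,0,0.8],[0,0,-5],0],
  [[0,0,0.8],[0,0,-5],0],
])

```text
time_s: 7.25
ee_pos: [0.5912, 0.0045, 0.1244]
tcp_rot: [2.813, 0.534, 0.715]
contact_force: [-21.0, 1.2, 19.5]
finger_gap: 0.0157
```

```bash
python3 -c "
from h import *
st()
t=r.capture('top');s=r.capture('scene')
o=np.hstack([cv2.resize(s['pixels'][160:260,200:300],(400,400),interpolation=2),cv2.resize(t['pixels'][140:240,222:322],(400,400),interpolation=2)]);cv2.imwrite('pics/turn1.png',o)
R1,d,n=knobframe(8);R=Ro.from_rotvec(r.read_state()['tcp_rot']).as_matrix();print('tilt from panel axis',np.degrees(R1[:,2]@R[:,2]),np.degrees(np.arccos(min(1,R1[:,2]@R[:,2]))))"
```

```text
t 7.25 gap 0.0157 F tool [ -8.5  -2.1 -27.3] M tool [ 0.61 -1.82  0.06] TCP above dial mm 21.9 q6 1.32 pos [0.5912 0.0045 0.1244]
tilt from panel axis 57.29470268033534 0.3512781373948865
```

View pics/turn1.png

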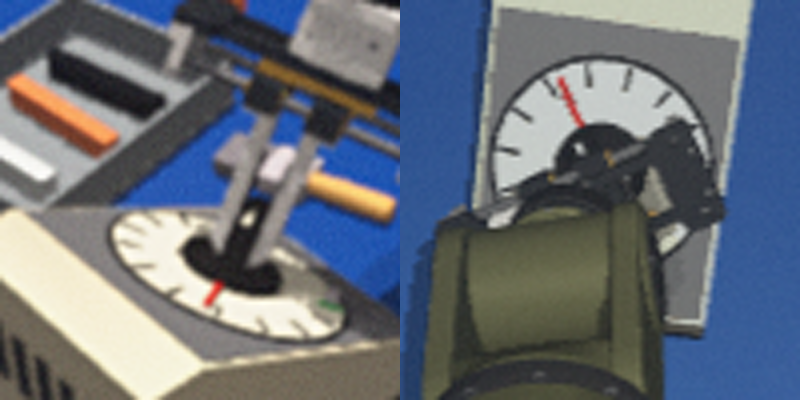

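The pointer has followed the knob to about 30° left of up. I'll continue the turn.

move_arm([
  [[0,0,0.8],[0,0,-5],0],
  [[0,0,0.8],[0,0,-5],0],
  [[0,0,0.8],[0,0,-5],0],
  [[0,0,0.8],[0,0,-5],0],
  [[0,0,0.8],[0,0,-5],0],
  [[0,0,0.8],[0,0,-5],0],
  [[0,0,0.8],[0,0,-5],0],
  [[0,0,0.8],[0,0,-5],0],
  [[0,0,0.8],[0,0,-5],0],
  [[0,0,0.8],[0,0,-5],0],
  [[0,0,0.8],[0,0,-5],0],
  [[0,0,0.8],[0,0,-4],0],
])

```text
time_s: 8.35
ee_pos: [0.5915, 0.0043, 0.1246]
tcp_rot: [2.013, 1.789, 0.436]
contact_force: [-17.3, 0.7, 17.0]
finger_gap: 0.0158
```

```bash
python3 -c "
from h import *
st()"
```

```text
t 8.35 gap 0.0158 F tool [ -2.1  -6.6 -23.2] M tool [ 1.71 -0.13  0.01] TCP above dial mm 21.9 q6 0.247 pos [0.5915 0.0043 0.1246]
```

move_arm([
  [[0,0,0.8],[0,0,-4],0],
  [[0,0,0.8],[0,0,-4],0],
  [[0,0,0.8],[0,0,-4],0],
  [[0,0,0.8],[0,0,-4],0],
  [[0,0,0.8],[0,0,-4],0],
  [[0,0,0.8],[0,0,-3],0],
])

```text
time_s: 8.85
ee_pos: [0.5916, 0.0044, 0.1247]
tcp_rot: [1.569, 2.14, 0.3]
contact_force: [-17.3, 0.4, 15.9]
finger_gap: 0.0161
```

```bash
python3 -c "
from h import *
st()"
```

```text
t 8.85 gap 0.0161 F tool [  0.7  -7.4 -22.3] M tool [1.6  0.6  0.02] TCP above dial mm 21.9 q6 -0.174 pos [0.5916 0.0044 0.1247]
```

move_arm([
  [[0,0,0.8],[0,0,-3],0],
  [[0,0,0.8],[0,0,-3],0],
  [[0,0,0.8],[0,0,-3],0],
  [[0,0,0.8],[0,0,-3],0],
])

```text
time_s: 9.18
ee_pos: [0.5917, 0.0044, 0.1247]
tcp_rot: [1.316, 2.288, 0.224]
contact_force: [-17.4, 0.2, 17.3]
finger_gap: 0.0153
```

```bash
python3 -c "
from h import *
st()"
```

```text
t 9.18 gap 0.0153 F tool [  1.8  -6.8 -23.5] M tool [1.44 1.   0.02] TCP above dial mm 21.9 q6 -0.394 pos [0.5917 0.0044 0.1247]
```

move_arm([
  [[0,0,0.8],[0,0,-3],0],
  [[0,0,0.8],[0,0,-3],0],
  [[0,0,0.8],[0,0,-3],0],
])

```text
time_s: 9.43
ee_pos: [0.5919, 0.0044, 0.1248]
tcp_rot: [1.122, 2.381, 0.168]
contact_force: [-17.4, -0.6, 16.9]
finger_gap: 0.0157
```

```bash
python3 -c "
from h import *
st()"
```

```text
t 9.43 gap 0.0157 F tool [  2.3  -7.1 -23. ] M tool [1.31 1.01 1.26] TCP above dial mm 21.9 q6 -0.557 pos [0.5919 0.0044 0.1248]
```

There's stop torque now, 1.26 Nm. I'll press against it a little more, let the knob out while holding the turn, then look.

move_arm([
  [[0,0,0.8],[0,0,-2],0],
  [[0,0,0.8],[0,0,-2],0],
])

```text
time_s: 9.6
ee_pos: [0.5918, 0.0046, 0.1247]
tcp_rot: [1.038, 2.417, 0.145]
contact_force: [-18.3, 2.8, 16.5]
finger_gap: 0.0167
```

```bash
python3 -c "
from h import *
st()"
```

```text
t 9.6 gap 0.0167 F tool [  5.9  -5.3 -23.5] M tool [1.09 1.44 1.57] TCP above dial mm 21.8 q6 -0.628 pos [0.5918 0.0046 0.1247]
```

move_arm([
  [[0,0,-1.5],[0,0,-1],0],
  [[0,0,-1.5],[0,0,-1],0],
  [[0,0,-1.2],[0,0,-0.5],0],
  [[0,0,-0.8],[0,0,-0.5],0],
])

```text
time_s: 9.93
ee_pos: [0.588, 0.0054, 0.1301]
tcp_rot: [0.984, 2.441, 0.131]
contact_force: [1.2, -0.2, -6.4]
finger_gap: 0.0171
```

```bash
python3 -c "
from h import *
st()"
```

```text
t 9.93 gap 0.0171 F tool [ 1.7 -1.1  6.2] M tool [-0.07  0.65  1.31] TCP above dial mm 28.4 q6 -0.68 pos [0.588  0.0054 0.1301]
```

move_arm([
  [[0,0,0],[0,0,1],0.5],
  [[0,0,0],[0,0,0],0.5],
  [[0,0,0],[0,0,0],0.5],
  [[0,0,0],[0,0,0],0.5],
  [[0,0,0],[0,0,0],0.5],
  [[0,0,0],[0,0,0],0.5],
  [[0,0,-10],[0,0,0],0.5],
  [[0,0,-20],[0,0,0],0.5],
  [[0,0,-25],[0,0,0],0.5],
  [[0,0,-25],[0,0,0],0.5],
  [[0,0,-25],[0,0,0],0.5],
  [[0,0,-10],[0,0,0],0.5],
  [[0,0,0],[0,0,0],0.5],
])

```text
time_s: 11.02
ee_pos: [0.5281, 0.0171, 0.2361]
tcp_rot: [1.006, 2.434, 0.136]
contact_force: [-0.4, 0.8, -0.2]
finger_gap: 0.0469
```

```bash
python3 -c "
from h import *
st()
t=r.capture('top');s=r.capture('scene')
o=np.hstack([cv2.resize(s['pixels'][190:260,215:285+15],(400,330),interpolation=2),cv2.resize(t['pixels'][140:220,232:317],(400,330),interpolation=2)]);cv2.imwrite('pics/zero.png',o)"
```

```text
t 11.02 gap 0.0469 F tool [ 0.9  0.2 -0.1] M tool [ 0.15  0.19 -0.01] TCP above dial mm 150.8 q6 -0.69 pos [0.5281 0.0171 0.2361]
```

View pics/zero.png

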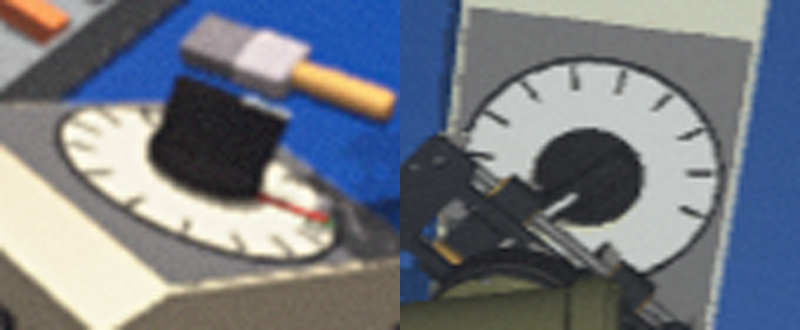

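The pointer now rests at the green mark and the knob is out. Now the copper bar.

```bash
cat >> h.py <<'E'
def down(yang):
    a=np.radians(yang);y=np.array([np.cos(a),np.sin(a),0]);z=np.array([0,0,-1.]);return np.c_[np.cross(y,z),y,z]
def path(N,t,w):
    s=r.read_state();T=np.array(s['ee_pos']);R=Ro.from_rotvec(s['tcp_rot']).as_matrix()
    for k in range(N):
        T=T+R@t/1000;R=R@Ro.from_rotvec(w).as_matrix()
        if k%3==2:print(T.round(3),end=' ')
    print()
E
python3 - <<'E'
from h import *
path(*steps(down(-5),[.469,-.277,.17],vmax=28))
E
```

```text
N 12 t [-20.4, -15.4, 7.1] w [2.16, 1.31, 4.08] tot mm [-139.4, -267.5, 55.1] tot deg [25.9, 15.7, 49.0]
[ 0.54  -0.061  0.225] [ 0.534 -0.139  0.21 ] [ 0.51  -0.212  0.191] [ 0.469 -0.277  0.17 ]
```

move_arm([
  [[-20.4,-15.4,7.1],[2.16,1.31,4.08],0.5],
  [[-20.4,-15.4,7.1],[2.16,1.31,4.08],0.5],
  [[-20.4,-15.4,7.1],[2.16,1.31,4.08],0.5],
  [[-20.4,-15.4,7.1],[2.16,1.31,4.08],0.5],
  [[-20.4,-15.4,7.1],[2.16,1.31,4.08],0.5],
  [[-20.4,-15.4,7.1],[2.16,1.31,4.08],0.5],
  [[-20.4,-15.4,7.1],[2.16,1.31,4.08],0.5],
  [[-20.4,-15.4,7.1],[2.16,1.31,4.08],0.5],
  [[-20.4,-15.4,7.1],[2.16,1.31,4.08],0.5],
  [[-20.4,-15.4,7.1],[2.16,1.31,4.08],0.5],
  [[-14,-11,5],[1.4,0.9,2.5],0.5],
  [[0,0,0],[0,0,0],0.5],
  [[0,0,0],[0,0,0],0.5],
])

```text
time_s: 12.2
ee_pos: [0.4804, -0.2604, 0.1579]
tcp_rot: [2.238, 2.184, 0.002]
contact_force: [0.5, -0.3, -0.4]
finger_gap: 0.0469
```

Run:
```python
from h import *
st();steps(down(-5),[.469,-.277,.12],vmax=15)
t=r.capture("top");s=r.capture("scene")
f=lambda h,s,v:(h<22)&(s>90)&(v>80)
print("copper",blob(t,.029,(335,190,400,268),f),blob(s,.029,(165,155,262,215),f))
from m1 import rayp,mask
ctr=np.array([.6016,.0052,.105])
R1,d,n=knobframe(0);ay=-R1[:,1];up=np.cross(ay,n);up*=np.sign(up[2])
for nm,c,box in(("top",t,(240,147,305,215)),("scene",s,(222,205,292,250))):
  for m,g in(("red",lambda h,s,v:((h<6)|(h>172))&(s>130)&(v>90)),("green",lambda h,s,v:(h>40)&(h<85)&(s>70))):
    Y,X=np.nonzero(mask(c,box,g))
    if len(X):
        q=np.mean([rayp(c,u,v,ctr,n) for u,v in zip(X,Y)],0)-ctr;print(nm,m,len(X),np.degrees(np.arctan2(q@-ay,q@up)).round(1))
o=np.hstack([cv2.resize(t['pixels'][145:220,235:310],(400,400),interpolation=2),cv2.resize(s['pixels'][150:220,165:265],(400,400),interpolation=2)]);cv2.imwrite("pics/bar.png",o)
cv2.imwrite("pics/cradle_src.png",t['pixels'])
```

```text
t 12.2 gap 0.0469 F tool [-0.2  0.5  0.4] M tool [ 0.06 -0.06  0.02] TCP above dial mm 82.4 q6 -0.538 pos [ 0.4804 -0.2604  0.1579]
N 3 t [-5.6, -3.6, 12.6] w [0.21, 0.16, 1.2] tot mm [-16.5, -11.4, 37.9] tot deg [0.6, 0.5, 3.6]
copper [(475.2, -221.1, 12.5, 6.1, -3.7, [347.9, 226.8])] [(478.7, -276.1, 132.4, 31.6, 84.4, [214.6, 188.4])]
cream [(692.0, -11.4, 179.6, 87.8, 79.8, [280.7, 141.2])]
top red 12 cw from up deg -132.6 r 0.06
top green 3 cw from up deg -133.5 r 0.075
top centre [0.6012 0.0045 0.105 ] rad 77.8
scene red 10 cw from up deg -130.4 r 0.057Traceback (most recent call last):
  File "<stdin>", line 6, in <module>
  File "m1.py", line 27, in <module>
    d=(Q-ctr).mean(0);print(nm,m,len(Q),"cw from up deg",np.degrees(np.arctan2(d@-ay,d@up)).round(1),"r",np.linalg.norm(d).round(3))
       ~^~~~
ValueError: operands could not be broadcast together with shapes (0,) (3,)
```

The masks put the red pointer at -132.6°, against -133.5° for the green mark, so it is home. Lowering in steps to just above the bar, and measuring the cradle.

move_arm([
  [[-10,-7,15],[0.4,0.4,2.6],0.5],
  [[0,0,20],[0,0,0],0.5],
  [[0,0,0],[0,0,0],0.5],
  [[0,0,0],[0,0,0],0.5],
])

```text
time_s: 12.73
ee_pos: [0.4747, -0.2686, 0.1231]
tcp_rot: [2.291, 2.136, 0.005]
contact_force: [0.9, 0.2, 0.2]
finger_gap: 0.0469
```

Run:
```python
from h import *
st();steps(down(-5),[.469,-.277,.10],vmax=50);steps(down(-5),[.469,-.277,.0165],vmax=12)
t=r.capture("top");s=r.capture("scene")
o=np.hstack([cv2.resize(t['pixels'][185:240,145:205],(400,366),interpolation=2),cv2.resize(s['pixels'][260:325,330:410],(400,366),interpolation=2)]);
o2=cv2.resize(s['pixels'][145:220,165:265],(400,230),interpolation=2);o=np.vstack([o,np.hstack([o2,np.zeros_like(o2)])])
cv2.imwrite("pics/cr.png",o)
for nm,c,b in(("top",t,(140,180,215,245)),("scene",s,(325,255,415,325))):
    print(nm,"plate",blob(c,.012,b,lambda h,s,v:(s<110)&(v>60)))
    for th in(165,185,205): print(th,blob(c,.058,b,lambda h,s,v:(s<70)&(v>th),3))
```

```text
t 12.73 gap 0.0469 F tool [ 0.3  0.9 -0.2] M tool [ 0.11 -0.08 -0.01] TCP above dial mm 54.4 q6 -0.513 pos [ 0.4747 -0.2686  0.1231]
N 1 t [-8.6, -5.3, 23.1] w [0.5, 0.2, 1.0] tot mm [-8.6, -5.3, 23.1] tot deg [0.5, 0.2, 1.0]
N 9 t [-1.0, -0.6, 11.8] w [0.06, 0.02, 0.11] tot mm [-8.3, -6.0, 106.6] tot deg [0.5, 0.2, 1.0]
top plate [(536.7, 305.9, 151.5, 110.9, -75.7, [175.3, 213.1])]
165 [(530.6, 299.1, 27.5, 26.6, 1.7, [173.8, 211.8]), (547.7, 268.4, 59.9, 14.1, 14.1, [184.0, 205.4]), (528.1, 345.1, 59.1, 13.8, 14.0, [157.8, 212.6])]
185 [(529.3, 296.1, 24.8, 20.7, 1.7, [174.4, 212.1]), (538.3, 265.5, 38.7, 10.8, 11.5, [184.8, 208.6]), (518.8, 343.2, 38.3, 10.7, 10.1, [158.5, 215.8])]
205 [(518.7, 341.7, 37.7, 7.6, 9.2, [158.9, 215.8]), (538.2, 264.0, 38.0, 7.9, 11.4, [185.2, 208.5]), (568.5, 272.0, 12.5, 6.0, 1.6, [182.6, 199.0])]
scene plate [(532.1, 303.3, 150.4, 136.3, -76.2, [371.4, 294.4])]
165 [(565.3, 312.6, 139.3, 117.4, -77.6, [377.5, 295.3]), (507.0, 338.0, 17.0, 11.5, 24.2, [392.6, 280.6]), (510.0, 370.2, 0.0, 0.0, -90.0, [405.0, 288.0])]
185 [(564.9, 312.2, 29.9, 29.5, 69.7, [371.2, 290.9]), (559.0, 268.5, 37.1, 14.4, 12.8, [355.7, 280.2]), (539.6, 346.8, 36.2, 14.6, 16.1, [390.0, 290.9])]
205 [(566.5, 312.8, 27.7, 25.4, -52.5, [371.1, 291.2]), (559.1, 268.5, 35.2, 12.9, 13.9, [355.7, 280.3]), (539.9, 346.6, 34.1, 12.4, 16.1, [389.9, 291.5])]
```

View pics/cr.png

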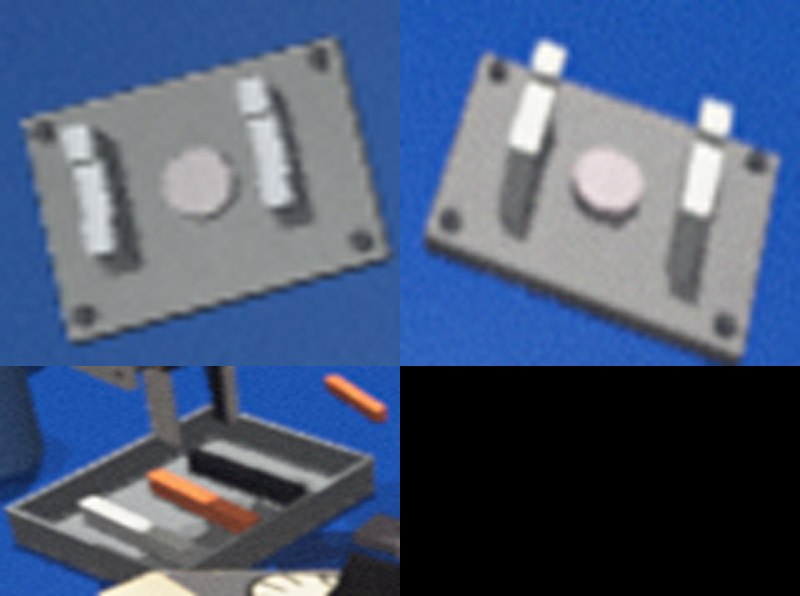

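The crops show the two supports and the disc of the cradle. In the bin, the copper bar lies between the alu and black bars with the jaws above it. Cradle seat: (0.537, 0.306), yaw 14.2°; plate 151×111 mm, supports 79 mm apart, matching the given sizes.

move_arm([
  [[-7.5,-5,20],[0.4,0.2,0.9],0.5],
  [[0,0,0],[0,0,0],0.5],
  [[0,0,15],[0,0,0],0.5],
  [[0,0,15],[0,0,0],0.5],
  [[0,0,0],[0,0,0],0.5],
  [[0,0,0],[0,0,0],0.5],
])

```text
time_s: 13.33
ee_pos: [0.4724, -0.2769, 0.079]
tcp_rot: [2.306, 2.119, 0.006]
contact_force: [0.3, 0.0, 0.6]
finger_gap: 0.0471
```

Run:
```python
from h import *
st();steps(down(-5),[.469,-.277,.0165],vmax=12)
```

```text
t 13.33 gap 0.0471 F tool [ 0.1  0.3 -0.6] M tool [ 0.09 -0.1  -0.01] TCP above dial mm 16.6 q6 -0.514 pos [ 0.4724 -0.2769  0.079 ]
N 6 t [-0.0, -0.6, 10.4] w [0.09, 0.04, 0.02] tot mm [-0.2, -3.9, 62.4] tot deg [0.6, 0.2, 0.1]
```

move_arm([
  [[0,-3.5,12],[0.5,0.2,0],0.5],
  [[0,0,14],[0,0,0],0.5],
  [[0,0,14],[0,0,0],0.5],
  [[0,0,10],[0,0,0],0.5],
  [[0,0,5],[0,0,0],0.5],
  [[0,0,0],[0,0,0],0.5],
  [[0,0,0],[0,0,0],0.5],
])

```text
time_s: 13.92
ee_pos: [0.4709, -0.2775, 0.0258]
tcp_rot: [2.308, 2.123, 0.002]
contact_force: [-0.4, -0.1, 1.0]
finger_gap: 0.0468
```

Run:
```python
from h import *
st();steps(down(-5),[.469,-.277,.0165],vmax=12)
```

```text
t 13.92 gap 0.0468 F tool [-0.2 -0.4 -1. ] M tool [ 0.07 -0.08  0.05] TCP above dial mm -28.8 q6 -0.516 pos [ 0.4709 -0.2775  0.0258]
N 1 t [0.4, -2.0, 9.3] w [0.31, 0.2, 0.22] tot mm [0.4, -2.0, 9.3] tot deg [0.3, 0.2, 0.2]
```

move_arm([
  [[0,-2,5],[0.3,0.2,0],0.4],
  [[0,0,4],[0,0,0],0.3],
  [[0,0,0],[0,0,0],0.2],
  [[0,0,0],[0,0,0],0],
  [[0,0,0],[0,0,0],0],
  [[0,0,0],[0,0,0],0],
  [[0,0,0],[0,0,0],0],
  [[0,0,0],[0,0,0],0],
  [[0,0,0],[0,0,0],0],
  [[0,0,0],[0,0,0],0],
], force=30)

```text
time_s: 14.75
ee_pos: [0.4695, -0.2779, 0.0178]
tcp_rot: [2.311, 2.125, 0.001]
contact_force: [-0.0, -0.1, -2.8]
finger_gap: 0.0157
```

Run:
```python
from h import *
st()
```

```text
t 14.75 gap 0.0157 F tool [-0.1 -0.   2.8] M tool [ 0.04 -0.17  0.  ] TCP above dial mm -35.1 q6 -0.518 pos [ 0.4695 -0.2779  0.0178]
```

Gripped at 15.7 mm. Lifting.

move_arm([
  [[0,0,-8],[0,0,0],0],
  [[0,0,-15],[0,0,0],0],
  [[0,0,-20],[0,0,0],0],
  [[0,0,-20],[0,0,0],0],
  [[0,0,-25],[0,0,0],0],
  [[0,0,-25],[0,0,0],0],
  [[0,0,-25],[0,0,0],0],
  [[0,0,-25],[0,0,0],0],
  [[0,0,-15],[0,0,0],0],
  [[0,0,0],[0,0,0],0],
  [[0,0,0],[0,0,0],0],
], force=50)

```text
time_s: 15.67
ee_pos: [0.4665, -0.2758, 0.2063]
tcp_rot: [-2.308, -2.124, 0.002]
contact_force: [-1.0, -0.5, -3.0]
finger_gap: 0.0157
```

Run:
```python
from h import *
st()
s=r.read_state();t=r.capture("top");c=r.capture("scene");f=lambda h,s,v:(h<22)&(s>90)&(v>60)
z=s['ee_pos'][2]-.0128
print("scene at top plane",blob(c,z+.024,(100,60,330,215),f,2),"mid",blob(c,z+.012,(100,60,330,215),f))
path(*steps(down(14.2),[.537,.306,.25],vmax=30))
h=[.45,0.02,.25];N=steps(down(4.6),h,vmax=30);path(*N)
cv2.imwrite("pics/lift.png",np.hstack([cv2.resize(c['pixels'][80:230,130:330],(400,300),interpolation=2),cv2.resize(t['pixels'][130:280,250:450],(400,300),interpolation=2)]))
```

```text
t 15.67 gap 0.0157 F tool [-0.5 -0.9  3. ] M tool [ 0.07 -0.07  0.01] TCP above dial mm 129.9 q6 -0.518 pos [ 0.4665 -0.2758  0.2063]
scene at top plane [(-5.1, -287.4, 292.9, 69.0, 89.9, [300.7, 82.2]), (62.0, -509.9, 279.1, 124.1, 39.0, [244.3, 74.9])] mid [(-29.6, -303.4, 299.2, 70.5, 89.9, [300.7, 82.2])]
N 20 t [28.9, 5.7, -2.2] w [-0.01, -0.01, -0.95] tot mm [585.7, 21.7, -42.9] tot deg [-0.3, -0.2, -19.0]
[ 0.489 -0.19   0.212] [ 0.508 -0.104  0.219] [ 0.522 -0.017  0.226] [0.532 0.071 0.232] [0.538 0.159 0.239] [0.539 0.247 0.246] 
N 10 t [29.6, -1.9, -4.4] w [-0.03, -0.02, -0.94] tot mm [293.4, -41.1, -43.5] tot deg [-0.3, -0.2, -9.4]
[ 0.467 -0.187  0.219] [ 0.462 -0.098  0.232] [ 0.454 -0.009  0.246]
```

View pics/lift.png

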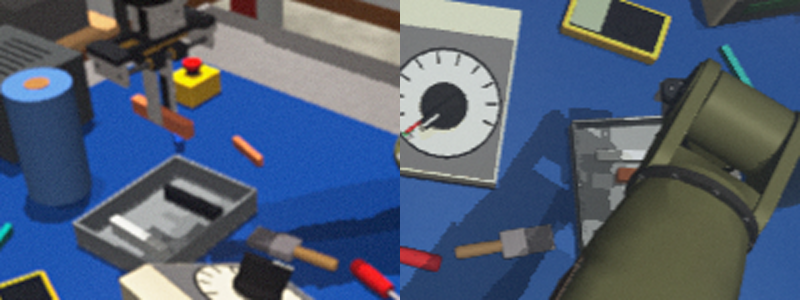

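The bar is clear of the bin and held level, with the other two bars still inside. Carrying it to the cradle.

move_arm([
  [[10,2,-6],[0,0,-0.5],0],
  [[20,4,-6],[0,0,-0.8],0],
  [[28,5.5,-5],[0,0,-1],0],
  [[29,5.7,-5],[0,0,-1],0],
  [[29,5.7,-5],[0,0,-1],0],
  [[29,5.7,-2],[0,0,-1],0],
  [[29,5.7,-2],[0,0,-1],0],
  [[29,5.7,-2],[0,0,-1],0],
  [[29,5.7,-2],[0,0,-1],0],
  [[29,5.7,-2],[0,0,-1],0],
  [[29,5.7,-2],[0,0,-1],0],
  [[29,5.7,-2],[0,0,-1],0],
  [[29,5.7,0],[0,0,-1],0],
  [[29,5.7,0],[0,0,-1],0],
  [[29,5.7,0],[0,0,-1],0],
  [[29,5.7,0],[0,0,-1],0],
  [[24,4,0],[0,0,-0.8],0],
  [[14,2,0],[0,0,-0.4],0],
  [[0,0,0],[0,0,0],0],
  [[0,0,0],[0,0,0],0],
])

```text
time_s: 17.43
ee_pos: [0.5187, 0.2363, 0.2341]
tcp_rot: [-1.929, -2.431, 0.03]
contact_force: [-0.1, -0.3, -4.0]
finger_gap: 0.0158
```

Run:
```python
from h import *
st();steps(down(14.2),[.537,.306,.15],vmax=30)
```

```text
t 17.43 gap 0.0158 F tool [-0.3  0.   4. ] M tool [ 0.06 -0.05  0.05] TCP above dial mm 172.7 q6 0.12 pos [0.5187 0.2363 0.2341]
N 4 t [15.6, 9.0, 21.0] w [-0.55, -0.26, -0.26] tot mm [62.3, 36.9, 83.9] tot deg [-2.2, -1.0, -1.1]
```

move_arm([
  [[15,9,8],[-0.6,-0.3,-0.3],0],
  [[15,9,18],[-0.6,-0.3,-0.3],0],
  [[15,8,18],[-0.5,-0.2,-0.2],0],
  [[8,5,18],[-0.3,0,0],0],
  [[0,0,0],[0,0,0],0],
  [[0,0,0],[0,0,0],0],
])

```text
time_s: 17.93
ee_pos: [0.5349, 0.2938, 0.1684]
tcp_rot: [-1.936, -2.468, 0.005]
contact_force: [0.2, 0.0, -3.4]
finger_gap: 0.0157
```

Run:
```python
from h import *
st();steps(down(14.2),[.537,.306,.11],vmax=50)
s=r.read_state();R=Ro.from_rotvec(s['tcp_rot']).as_matrix();p=np.array(s['ee_pos'])
f=lambda h,s,v:(h<22)&(s>110)&(v>70)
for nm in("scene","top"):
    c=r.capture(nm)
    V=np.array([pix(c,p+R@np.array([a,b,z])) for a in(-.06,.06) for b in(-.008,.008) for z in(.0128,-.0112)])
    u0,v0=(V.min(0)-25).astype(int);u1,v1=(V.max(0)+25).astype(int)
    print(nm,"pred bbox",V.min(0).round(1),V.max(0).round(1))
    h=cv2.cvtColor(c['pixels'],cv2.COLOR_BGR2HSV).astype(int)[v0:v1,u0:u1];m=f(h[...,0],h[...,1],h[...,2]);Y,X=np.nonzero(m)
    if len(X):print("  meas bbox",X.min()+u0,Y.min()+v0,X.max()+u0+1,Y.max()+v0+1,len(X))
    e=[pix(c,p+R@np.array([k,0,.005])) for k in(-.001,.001)];print("  px per mm along bar",((e[1]-e[0])/2).round(3))
    if nm=="scene":cv2.imwrite("pics/hov3.png",cv2.resize(c['pixels'][190:340,290:440],(600,600),interpolation=2))
```

```text
t 17.93 gap 0.0157 F tool [-0.   0.2  3.4] M tool [ 0.02 -0.08  0.03] TCP above dial mm 112.8 q6 0.2 pos [0.5349 0.2938 0.1684]
N 2 t [5.6, 2.6, 29.2] w [-0.16, -0.05, -0.21] tot mm [11.2, 5.3, 58.4] tot deg [-0.3, -0.1, -0.4]
scene pred bbox [350. 233.] [408.6 261.4]
  meas bbox 351 210 408 261 533
  px per mm along bar [0.457 0.133]
top pred bbox [140.3 191.9] [188. 211.]
  meas bbox 170 193 187 202 100
  px per mm along bar [-0.364  0.095]
```

View pics/hov3.png

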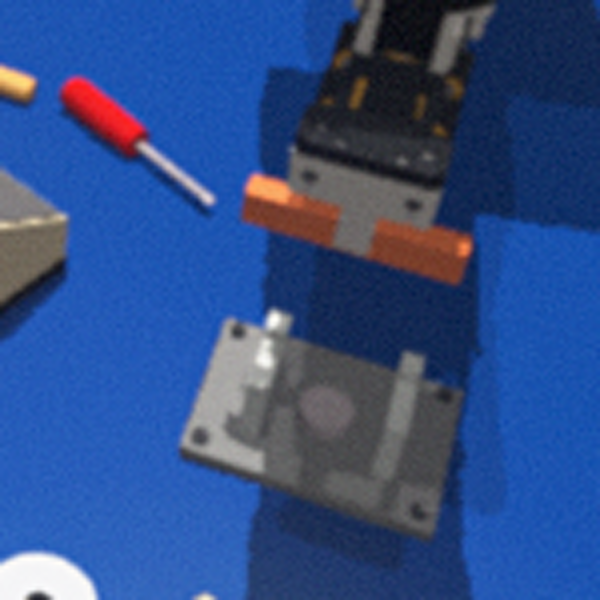

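The bar is centred in the jaws to about 1 mm: measured box 351–408 px, predicted 350–408.6. Lowering.

move_arm([
  [[9,4.5,10],[-0.3,0,-0.4],0],
  [[0,0,15],[0,0,0],0],
  [[0,0,18],[0,0,0],0],
  [[0,0,14],[0,0,0],0],
  [[0,0,0],[0,0,0],0],
  [[0,0,0],[0,0,0],0],
])

```text
time_s: 18.53
ee_pos: [0.5405, 0.3039, 0.1147]
tcp_rot: [1.931, 2.474, 0.017]
contact_force: [1.2, 0.2, -3.6]
finger_gap: 0.0157
```

Run:
```python
from h import *
st();steps(down(14.2),[.537,.306,.0628],vmax=15)
```

```text
t 18.53 gap 0.0157 F tool [-0.1  1.1  3.7] M tool [ 0.07 -0.01 -0.05] TCP above dial mm 64.4 q6 0.207 pos [0.5405 0.3039 0.1147]
N 4 t [0.7, -0.8, 13.0] w [0.15, -0.06, -0.04] tot mm [2.7, -3.4, 51.8] tot deg [0.6, -0.2, -0.2]
```

move_arm([
  [[2,-2.5,10],[0.5,-0.2,-0.2],0],
  [[0,0,12],[0,0,0],0],
  [[0,0,8],[0,0,0],0],
  [[0,0,0],[0,0,0],0],
  [[0,0,0],[0,0,0],0],
])

```text
time_s: 18.95
ee_pos: [0.5385, 0.306, 0.0844]
tcp_rot: [1.927, 2.478, 0.007]
contact_force: [-0.5, 0.6, -3.0]
finger_gap: 0.0157
```

Run:
```python
from h import *
st();steps(down(14.2),[.537,.306,.0628],vmax=15)
c=r.capture("scene");t=r.capture("top");cv2.imwrite("pics/low.png",np.hstack([cv2.resize(c['pixels'][240:330,330:420],(400,400),interpolation=2),cv2.resize(t['pixels'][170:260,130:220],(400,400),interpolation=2)]))
```

```text
t 18.95 gap 0.0157 F tool [ 0.7 -0.4  3. ] M tool [ 0.02 -0.02  0.  ] TCP above dial mm 39.3 q6 0.209 pos [0.5385 0.306  0.0844]
N 2 t [0.2, -0.8, 10.8] w [0.14, -0.03, 0.03] tot mm [0.3, -1.6, 21.6] tot deg [0.3, -0.1, 0.1]
```

View pics/low.png

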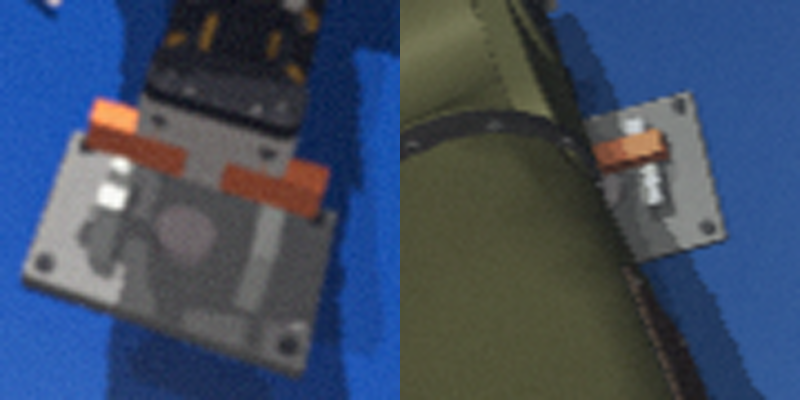

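The bar hovers above the notches, aligned with the cradle. Final descent in small steps.

move_arm([
  [[0,-1.2,6],[0.3,0,0],0],
  [[0,0,8],[0,0,0],0],
  [[0,0,4],[0,0,0],0],
  [[0,0,0],[0,0,0],0],
  [[0,0,0],[0,0,0],0],
])

```text
time_s: 19.47
ee_pos: [0.5378, 0.3058, 0.0657]
tcp_rot: [-1.928, -2.479, -0.003]
contact_force: [0.4, 0.3, -3.9]
finger_gap: 0.0156
```

Run:
```python
from h import *
st();steps(down(14.2),[.537,.306,.0628],vmax=15)
```

```text
t 19.47 gap 0.0156 F tool [0.2 0.5 3.9] M tool [ 0.02 -0.03  0.03] TCP above dial mm 23.5 q6 0.208 pos [0.5378 0.3058 0.0657]
N 1 t [0.3, -0.7, 2.9] w [0.06, -0.09, 0.05] tot mm [0.3, -0.7, 2.9] tot deg [0.1, -0.1, 0.0]
```

move_arm([
  [[0,-0.5,1.5],[0,0,0],0],
  [[0,0,1],[0,0,0],0],
  [[0,0,0.5],[0,0,0],0],
  [[0,0,0.3],[0,0,0],0],
])

```text
time_s: 19.8
ee_pos: [0.5375, 0.3058, 0.0627]
tcp_rot: [-1.929, -2.479, -0.004]
contact_force: [-2.1, -0.7, 1.9]
finger_gap: 0.0158
```

Run:
```python
from h import *
st()
```

```text
t 19.8 gap 0.0158 F tool [-0.2 -2.2 -1.9] M tool [ 0.67 -0.27 -0.01] TCP above dial mm 21.1 q6 0.208 pos [0.5375 0.3058 0.0627]
```

Seated: the force reversed at z = 0.0627, where 0.0628 was expected. Opening and backing out.

move_arm([
  [[0,0,0.2],[0,0,0],0],
  [[0,0,0],[0,0,0],0.25],
  [[0,0,0],[0,0,0],0.3],
  [[0,0,0],[0,0,0],0.4],
  [[0,0,0],[0,0,0],0.5],
  [[0,0,0],[0,0,0],0.5],
  [[0,0,0],[0,0,0],0.5],
  [[0,0,-8],[0,0,0],0.5],
  [[0,0,-15],[0,0,0],0.5],
  [[0,0,-25],[0,0,0],0.5],
  [[0,0,-30],[0,0,0],0.5],
  [[0,0,-30],[0,0,0],0.5],
  [[0,0,-30],[0,0,0],0.5],
  [[0,0,-20],[0,0,0],0.5],
  [[0,0,0],[0,0,0],0.5],
], force=20)

```text
time_s: 21.05
ee_pos: [0.5369, 0.3052, 0.2326]
tcp_rot: [1.928, 2.479, 0.007]
contact_force: [0.2, 0.1, 0.1]
finger_gap: 0.0471
```

Run:
```python
from h import *
st();path(*steps(down(14.2),[.25,.40,.30],vmax=30))
```

```text
t 21.05 gap 0.0471 F tool [ 0.1  0.2 -0.1] M tool [ 0.03 -0.03  0.01] TCP above dial mm 168.4 q6 0.208 pos [0.5369 0.3052 0.2326]
N 11 t [14.8, -23.2, -6.2] w [0.02, -0.01, 0.0] tot mm [162.6, -254.5, -68.1] tot deg [0.2, -0.1, 0.0]
[0.459 0.331 0.251] [0.38  0.357 0.269] [0.302 0.383 0.288]
```

Moving the arm out of the cameras' way for the final check.

move_arm([
  [[15,-23,-6],[0,0,0],0.5],
  [[15,-23,-6],[0,0,0],0.5],
  [[15,-23,-6],[0,0,0],0.5],
  [[15,-23,-6],[0,0,0],0.5],
  [[15,-23,-6],[0,0,0],0.5],
  [[15,-23,-6],[0,0,0],0.5],
  [[15,-23,-6],[0,0,0],0.5],
  [[15,-23,-6],[0,0,0],0.5],
  [[15,-23,-6],[0,0,0],0.5],
  [[8,-12,0],[0,0,0],0.5],
  [[0,0,0],[0,0,0],0.5],
  [[0,0,0],[0,0,0],0.5],
])

```text
time_s: 22.05
ee_pos: [0.2768, 0.3906, 0.285]
tcp_rot: [1.931, 2.478, 0.003]
contact_force: [-0.1, 0.3, -0.5]
finger_gap: 0.0467
```

Run:
```python
from h import *
st();c=r.capture("scene");t=r.capture("top");f=lambda h,s,v:(h<22)&(s>90)&(v>80)
print("bar top face z .074",blob(t,.074,(135,175,220,245),f,2)); print("scene",blob(c,.074,(325,245,420,325),f))
cv2.imwrite("pics/fin.png",np.vstack([np.hstack([cv2.resize(c['pixels'][240:330,330:420],(400,330),interpolation=2),cv2.resize(t['pixels'][170:255,135:220],(400,330),interpolation=2)]),np.hstack([cv2.resize(t['pixels'][145:220,235:330],(400,260),interpolation=2),cv2.resize(t['pixels'][90:340,0:560],(400,260),interpolation=cv2.INTER_AREA)])]))
```

```text
t 22.05 gap 0.0467 F tool [ 0.4 -0.   0.5] M tool [0.01 0.01 0.01] TCP above dial mm 349.3 q6 0.631 pos [0.2768 0.3906 0.285 ]
bar top face z .074 [(535.5, 303.7, 119.1, 20.2, -75.7, [170.8, 208.8])]
scene [(547.4, 307.0, 120.4, 33.3, -75.4, [374.7, 280.8])]
```

View pics/fin.png

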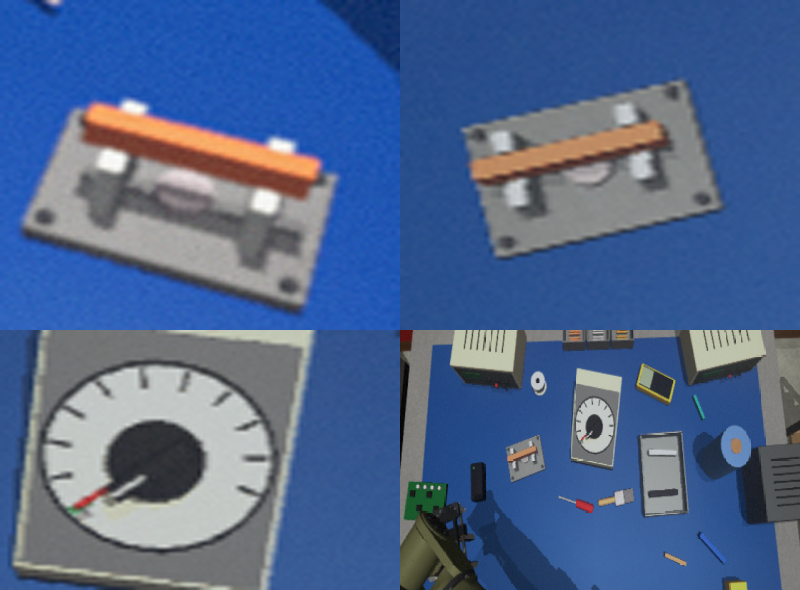

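The bar lies in both notches and is centred, with the other two bars still in the bin. The red pointer lies next to the green mark, so I'll check its angle against the dial's own tick spacing.

Run:
```python
from h import *
st();t=r.capture("top");R1,d,n=knobframe(0);ay=-R1[:,1];up=np.cross(ay,n);up*=np.sign(up[2]);d=np.array([.6014,.0049,.105])
im=t['pixels'].astype(np.float32);A=np.arange(-180,180,1.)
def prof(rad,lift=0):
    P=np.array([pix(t,d+lift*n+rad*(up*np.cos(np.radians(a))-ay*np.sin(np.radians(a)))) for a in A],np.float32)
    return cv2.remap(im,P[:,0].reshape(-1,1),P[:,1].reshape(-1,1),1)[:,0]
g=np.mean([prof(x).mean(1) for x in(.064,.067,.07)],0)
print("ticks",[(int(A[i]),int(g[i])) for i in range(3,357) if g[i]==g[i-3:i+4].min() and g[i]<185])
for rad in(.045,.055,.065):
    p=prof(rad,.004);red=np.clip(p[:,2]-p[:,:2].max(1)-15,0,None);gr=np.clip(p[:,1]-np.maximum(p[:,2],p[:,0])-10,0,None)
    print(rad,"red",(A@red/max(red.sum(),1)).round(1),int(red.max()),"green",(A@gr/max(gr.sum(),1)).round(1),int(gr.max()))
```

```text
t 22.15 gap 0.0471 F tool [ 0.  -0.1 -0.1] M tool [ 0.03 -0.03 -0.  ] TCP above dial mm 348.7 q6 0.631 pos [0.2776 0.3903 0.2848]
ticks [(-136, 95), (-112, 97), (-87, 85), (-63, 98), (-39, 108), (-14, 116), (9, 127), (34, 113), (58, 94), (82, 92), (106, 88)]
0.045 red -134.2 35 green 0.0 0
0.055 red -134.1 87 green 0.0 0
0.065 red -134.0 99 green 0.0 0
```

Run:
```python
from h import *
R1,d0,n=knobframe(0);ay=-R1[:,1];up=np.cross(ay,n);up*=np.sign(up[2]);A=np.arange(-180,180,.5)
for nm,ds in(("top",[(0,0)]),("scene",[(0,0),(2,0),(-2,0),(0,3),(0,-3)])):
  c=r.capture(nm);im=c['pixels'].astype(np.float32)
  for dx,dy in ds:
    d=np.array([.6014,.0049,.105])+(-ay*dx+up*dy)/1000
    def prof(rad,lift=0):
        P=np.array([pix(c,d+lift*n+rad*(up*np.cos(np.radians(a))-ay*np.sin(np.radians(a)))) for a in A],np.float32)
        return cv2.remap(im,P[:,0].reshape(-1,1),P[:,1].reshape(-1,1),1)[:,0]
    g=np.mean([prof(x).mean(1) for x in(.064,.067,.07)],0)
    T=[(A[i],int(g[i])) for i in range(6,714) if g[i]==g[i-6:i+7].min() and g[i]<190]
    o=[]
    for l in(0,.004,.008):
        p=prof(.06,l);red=np.clip(p[:,2]-p[:,:2].max(1)-15,0,None);o.append((l,(A@red/max(red.sum(),1)).round(1)))
    print(nm,dx,dy,o,[(float(a),b) for a,b in T])
a=lambda v:Ro.from_rotvec(v).as_matrix()
for v in([2.985,-.476,.815],[1.316,2.288,.224],[1.122,2.381,.168],[1.038,2.417,.145],[.984,2.441,.131]):
    y=a(v)[:,1];print("gripper cw",np.degrees(np.arctan2(-y@up,y@-ay)).round(1))
```

```text
top 0 0 [(0, np.float64(-134.4)), (0.004, np.float64(-133.8)), (0.008, np.float64(-133.3))] [(-136.5, 95), (-111.5, 94), (-87.0, 83), (-63.0, 99), (-39.0, 109), (-14.0, 116), (9.0, 126), (33.5, 111), (58.0, 94), (82.5, 87), (105.5, 84)]
scene 0 0 [(0, np.float64(-147.6)), (0.004, np.float64(-137.7)), (0.008, np.float64(-128.3))] [(-146.0, 130), (-116.5, 187), (-91.5, 167), (-63.5, 155), (-37.5, 151), (-11.0, 141), (16.0, 169), (117.0, 33), (121.5, 32), (126.5, 33), (139.0, 30), (148.5, 30), (153.5, 32), (165.0, 31)]
scene 2 0 [(0, np.float64(-146.0)), (0.004, np.float64(-136.2)), (0.008, np.float64(-126.5))] [(-145.0, 135), (-91.0, 173), (-65.0, 161), (-39.0, 153), (-12.5, 142), (14.0, 168), (39.0, 187), (122.5, 32), (129.5, 32), (140.0, 30), (150.0, 31), (155.0, 32), (166.5, 31)]
scene -2 0 [(0, np.float64(-149.0)), (0.004, np.float64(-139.0)), (0.008, np.float64(-129.9))] [(-147.5, 126), (-118.5, 185), (-90.0, 152), (-63.0, 147), (-36.0, 149), (-9.5, 140), (18.0, 170), (116.0, 32), (120.5, 33), (125.5, 33), (137.5, 29), (147.0, 30), (152.5, 32), (163.5, 31)]
scene 0 3 [(0, np.float64(-149.1)), (0.004, np.float64(-139.6)), (0.008, np.float64(-129.9))] [(-147.5, 139), (-94.0, 168), (-65.5, 150), (-48.5, 189), (-39.0, 145), (-12.0, 127), (16.0, 169), (42.0, 187), (119.0, 32), (123.5, 33), (127.5, 33), (140.5, 29), (149.5, 31), (155.0, 33), (166.5, 31)]
scene 0 -3 [(0, np.float64(-145.4)), (0.004, np.float64(-135.8)), (0.008, np.float64(-126.8))] [(-145.5, 122), (-115.0, 185), (-88.5, 166), (-62.0, 159), (-36.0, 154), (-9.5, 150), (16.0, 167), (119.5, 32), (126.5, 32), (137.0, 30), (147.0, 31), (152.5, 32), (159.0, 32), (164.0, 30)]
gripper cw 8.1
gripper cw -130.4
gripper cw -139.7
gripper cw -143.7
gripper cw -146.2
```

The image puts the pointer at -134°±1, against about -135.6°±1 for zero from the tick spacing. The clear stop torque with the knob bottomed agrees with it being home. Handing in.

```bash
python3 -c "
from h import *
st();print(r.close_job())"
```

```text
t 22.3 gap 0.0469 F tool [0.8 0.1 0.6] M tool [ 0.05 -0.05 -0.  ] TCP above dial mm 348.5 q6 0.631 pos [0.2779 0.3902 0.2848]
the job is handed in; nothing more can be done
None
```

I reset the red peak pointer to its zero stop, laid the copper bar in the cradle, and handed the job in at 22.3 s with the robot clear of everything.

- **Knob:** I gripped the knob, pushed it in to the bottom and turned it counter-clockwise about 141°. There it met the stop: the torque rose from about 0 to 1.3–1.6 Nm. I let the knob spring back out while still holding it against the stop.
- **Bar:** I lifted the copper bar from the bin and lowered it on its narrow edge until the cradle took the load. TCP height at contact was 62.7 mm, against 62.8 mm expected. I released it only then.

**Last checks**
- **Bar position:** the pictures show it in both notches, in line with the cradle to within about 0.5°. Its measured centre was 1–2 mm from the seat centre.
- **Other bars and the bench:** the other two bars are still in the bin, and nothing else appears to have moved.
- **Pointer angle:** this check disagreed slightly. The image puts the pointer at about -134°, while the dial ticks put zero at about -135.6°, each good to about 1°. I took the pointer to be home because of the stop torque.

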